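Close the hasp of a key cabinet and point out its padlock

TASK

The key cabinet lying on the counter has just been fitted with a hasp: with the fingertips, gently swing the open hasp strap over until it lies fully home, flat down over its staple. Then show which padlock belongs on it: point at the smaller of the two padlocks, the only one whose shackle passes through the staple, by holding the fingertips still directly above it, one or two fingers' breadth clear of it, for two seconds. Point at that one only, do not touch either padlock, pick nothing up, and leave everything else where it lies.

Things in the scene. Friction and masses are not known exactly. Their poses are not given: they have to be found in the camera images.
- cabinet: shallow wooden key cabinet lying on its back, 196 (x) x 280 (y) x 50 (z) mm, fixed to the counter; origin at the centre of its underside, z up, at yaw 0 its axes are those of the world. Its front is the top face at z = 50 mm: an inset door in a face frame, brass butt hinges near its +y end, steel hasp and staple nearer its -y end. Some 36 mm of flat plate with screws lies on the door on the +y side of the hasp's hinge.
- hasp (a joint): angle of the hasp strap in rad: 0 = closed, flat over the staple, pointing to the cabinet's -y; 1.57 = upright; more = leaning back to +y (stop at 2.5). Starts open at 1.45 to 2.2. The hinge is stiff (0.05 N m, under 1 N at the free end): the strap stays where it is left. Sweep it along its arc until nearly flat, then press it home: straight down on a strap steeper than 0.4 rad can wedge.
- hasp_hinge (a point): middle of the hasp's hinge axis, fixed to the cabinet at its x = 0, y = -45 mm, z = 56 mm; the axis runs along the cabinet's x.
- hasp_tip (a point): middle of the strap's free end, moves with it. The strap is steel plate, 92 mm from the hinge axis to this point, 34 mm wide, 3 mm thick, with a slot from 28 to 62 mm from the axis; the last 30 mm are clear of the staple and good to press on: plain plate, then a rolled lip 24 mm wide, 8 mm thick at the very end. Closed: tip at y = -137, plate top at z = 58, lip top at z = 62 mm in the cabinet's frame.
- staple (a point): top of the staple, a loop of 6 mm steel wire on a plate on the cabinet's frame, at its x = 0, y = -90 mm, z = 77 mm. The loop is 25 mm long along the cabinet's y and 6 mm thick, stands up through the slot of the closed strap, about 19 mm above it, and has an eye 13 mm wide; it takes a shackle of up to 8 mm.
- small_padlock: the smaller padlock: plain brass, lying flat and loose, 59 x 38 x 13 mm with a 5 mm shackle; origin at the centre of its underside, x along the shackle's way out of the body (body at -x, shackle at +x), z up.
- big_padlock: the larger padlock: laminated steel, lying flat and loose, about 85 x 50 x 24 mm with an 11 mm shackle, too thick for the staple; origin on its underside at about its middle, x from the body to the shackle, z up.
- lock_case: mortise lock case with a brass face plate, lying loose, 74 x 78 x 16 mm; origin at the centre of its underside. Not to be disturbed or pointed at. It and the two padlocks lie on the counter in front and to the right, about 0.1 m or more apart; which lies where changes.
- knob: turned brass furniture knob standing on its foot, 35 mm across and 37 mm tall, loose bystander among the locks; origin at the centre of its underside. Behind it and the cabinet stands a fixed wooden parts tray with walls about 95 mm high, its near corner some 0.48 m ahead of the robot.
- nut: large steel hexagon nut lying flat, 35 x 30 x 16 mm, loose bystander near the locks; origin at the centre of its underside.
Mind the look-alikes: they are no part of the job. Leave any green look-alike of the small_padlock alone.

How it is judged:
By the outcome, as a careful person would: the job done as asked, in the order asked, and still so for the second after the job is handed in, with the robot touching nothing.
It also fails if it takes over 45 s, if anything falls off the work surface, if the arm or the gripper's body presses on something with over 40 N, if the wrist force passes 120 N, or if a joint passes its speed limit or range.

ROBOT

A 6-joint arm with a two-finger parallel gripper is mounted at the origin on the work surface; the furniture and walls round the work are solid. World frame = base frame: x ahead of the robot, y to its left, z up, the work surface at z = 0. Lengths are in m, angles in rad, forces in N, time in s.
With the tool pointing down it reaches from about 0.325 to 0.775 m from the base axis. Payload 5.5 kg.
Tool frame: the origin (TCP) lies between the finger pads; the fingertips stand 8 mm ahead of it and the grasp point (between the pads) lies 11 mm behind it (tcp_to_tips is the distance from the TCP to the fingertips, in m); z points along the fingers, y is the line along which they close (so a half turn about z gives the same grasp; the last joint's range is limited). The gripper opens to 88 mm and grips with 3 to 60 N. Pads are 20 mm wide; open, the fingers measure 115 mm over their backs; the gripper's body (75 mm by 178 mm) begins 61 mm behind the grasp point.
Start: joints at [-1.386, 0.091, 1.231, -0, 1.82, -0.057], TCP at [0.144, -0.583, 0.231] pointing down, gripper open.
Joint ranges: [-2.87, 2.87], [-0.86, 2.18], [0.17, 2.46], [-1.51, 4.65], [0.06, 2.69], [-2.65, 2.65]. Speed limits (rad/s): [2.57, 2.57, 3.01, 3.14, 3.14, 3.14].

INTERFACE

Orientations are given as a unit quaternion [w, x, y, z].
In Python, from bench import * gives the robot as it stands. Calls block until the motion is done:
- move_to(position, orientation): joint-space move of the TCP to a pose.
- move_l(position, speed=0.15, orientation=None): straight line of the TCP; orientation=None keeps the orientation; speed is the mean speed in m/s.
- movej(angles): joint-space move.
- gripper_open() and close(): open the fingers fully, or close them until they stop; the grip force is fixed at half the most.
- hold(seconds).
- inverse_kinematics(position, orientation): joint angles nearest the present ones, or None.
- state(): the state.
- get_image(name): name is "side" or "top" or "wrist"; returns a dict with "frame" (420x560x3 uint8, blue, green, red), "depth" (420x560 float32, m along the optical axis (not along the pixel's ray), 0 where there is no reading), "camera_matrix" (3x3 intrinsics, pixels), "view" (4x4, takes a point from world to camera coordinates). Camera axes: x right, y up, looking along -z (the intrinsics and any distortion apply to the point x, -y, -z); pixel columns grow to the right and rows downward; lengths in m; the calibration is good to about 2 mm. A picture is of the moment at which its call begins.
A pose or a line that the arm cannot do raises IKError and nothing moves.
- job_done(): hands the job in; it is judged then, once.
The state is a dict: "time": time; "joint_pos": joint angles; "dq": joint speeds; "joint_torque": joint torques, N m; "ee_pos": TCP position; "ee_rot": TCP orientation; "ft_force": force on the tool from outside, world axes, zero at the start; "moment": the same for the moment, N m; "finger_gap": finger opening in m; "finger_force": force on a finger pad.
Only numpy, scipy, OpenCV 4.12 (cv2) and the standard library are available. Lean on these libraries where they do the work, as an engineer would, in place of code of your own. Each camera call takes 0.05 s, during which the arm holds its last target. There are 200 camera calls.

## Working session

There is one attempt and no reset: what is moved stays moved. The work goes in short steps, each a Python script; the robot and the scene stay as the last script left them, time stands still between calls to the robot, and variables do not carry over. Pictures are saved under pics/ and viewed, at most 10 in all, crops included, and the job is handed in when it is done.

```bash
mkdir -p pics; cat > h.py <<'E'
from bench import *
import numpy as np, cv2
def cloud(im):
    d=im["depth"];K=np.array(im["camera_matrix"]);V=np.array(im["view"])
    v,u=np.mgrid[:d.shape[0],:d.shape[1]]
    P=np.stack([(u-K[0,2])/K[0,0]*d,-(v-K[1,2])/K[1,1]*d,-d,np.ones_like(d)],-1)
    W=(P@np.linalg.inv(V).T)[...,:3]; W[d==0]=np.nan
    return W
E
python3 - <<'E'
from h import *
for n in("top","side"):
    im=get_image(n);cv2.imwrite(f"pics/{n}0.png",cv2.resize(im["frame"],(800,600),interpolation=cv2.INTER_CUBIC));np.savez(f"{n}0.npz",W=cloud(im),f=im["frame"])
    print({k:im[k] for k in im if k not in("frame","depth")})
print(state())
E
```

```text
{'camera_matrix': array([[477.47619354,   0.        , 272.60882305],
       [  0.        , 477.47619354, 211.22917108],
       [  0.        ,   0.        ,   1.        ]]), 'view': array([[ 0.06846764, -0.99763385, -0.00623611, -0.10670707],
       [ 0.97103783,  0.06520554,  0.22985599, -0.46620725],
       [-0.22890549, -0.0217932 ,  0.97320467, -1.14735907],
       [ 0.        ,  0.        ,  0.        ,  1.        ]])}
{'camera_matrix': array([[477.85447069,   0.        , 278.68699325],
       [  0.        , 477.85447069, 215.88516481],
       [  0.        ,   0.        ,   1.        ]]), 'view': array([[-0.86236753, -0.50619492,  0.00943126,  0.31492076],
       [ 0.21968806, -0.35735342,  0.90776412, -0.21745307],
       [-0.45613529,  0.78489824,  0.41937496, -1.16857324],
       [ 0.        ,  0.        ,  0.        ,  1.        ]])}
{'time': 0.1, 'joint_pos': array([-1.38569090e+00,  9.17725280e-02,  1.23174326e+00,  1.54518302e-06,
        1.81978039e+00, -5.66980301e-02]), 'dq': array([ 0.00025218, -0.00243195, -0.00189269,  0.00139634, -0.00128449,
        0.00042587]), 'joint_torque': array([ 3.16976228e-03, -4.47859383e+01, -4.07568169e+01,  7.00763706e-02,
        2.84436950e-02, -1.04880562e-04]), 'ee_pos': array([ 0.14362787, -0.58230727,  0.22963908]), 'ee_rot': array([-8.50053061e-04,  9.92699901e-01,  1.20607547e-01, -5.39011888e-05]), 'ft_force': array([-0.15956508,  0.18792898,  0.29336477]), 'moment': array([-0.01388553,  0.01600325,  0.01431816]), 'finger_force': 0.0, 'finger_gap': 0.08770104505797698}
```

View pics/top0.png

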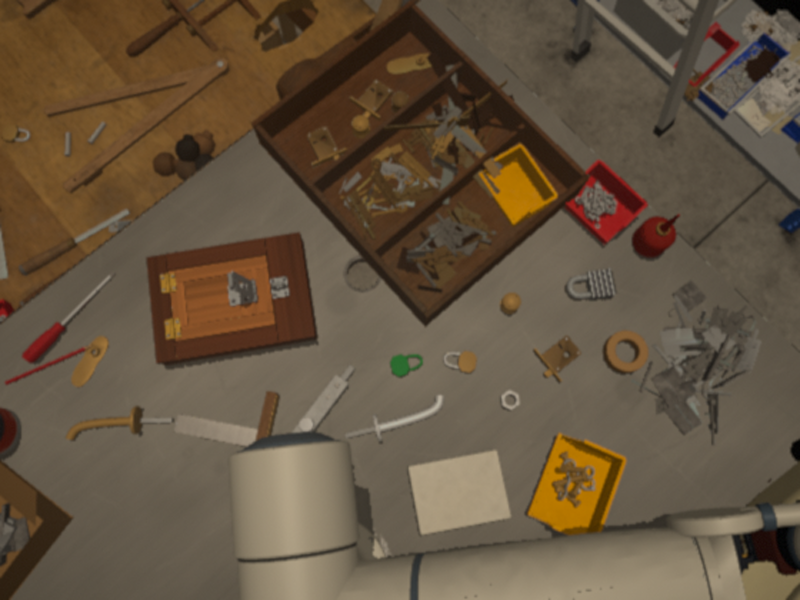

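View pics/side0.png

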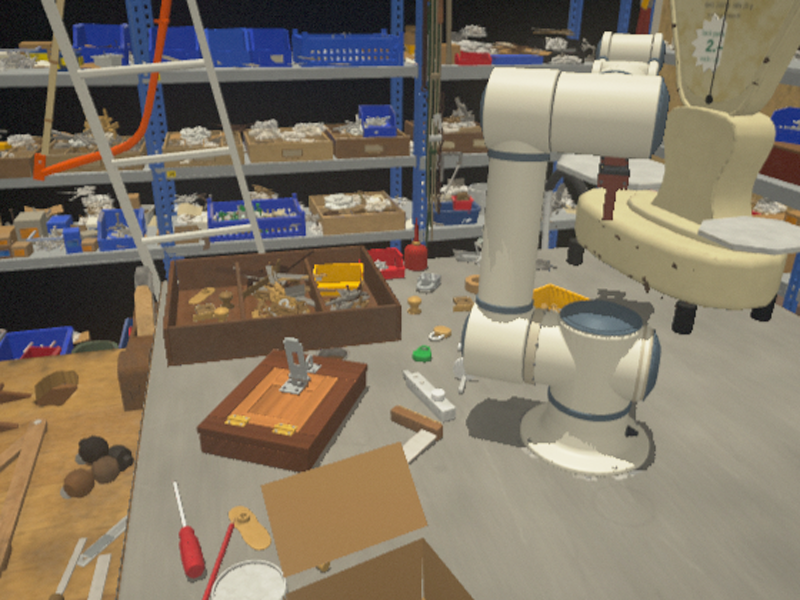

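The top view shows the cabinet with corners near (148,258), (300,234), (315,340) and (157,363). The hasp plate is at (242,289), the staple at (281,287), and the strap is standing roughly upright. The brass padlock is at (460,361), the green look-alike at (405,365) and the big padlock at (592,285). Next I'll measure from depth.

```bash
python3 - <<'E'
from h import *
D=np.load("top0.npz");W=D["W"];f=D["f"]
X,Y,Z=np.moveaxis(W,-1,0)
v,u=np.mgrid[:420,:560]
roi=(u>95)&(u<228)&(v>155)&(v<262)
m=roi&(Z>.04)&(Z<.062)
pts=W[m][:,:2].astype(np.float32)
r=cv2.minAreaRect(pts*1000);print("cab",r,np.median(Z[m]))
m=roi&(Z>.07);p=W[m];print("high",len(p))
S=np.load("side0.npz")["W"]
c0=np.array(r[0])/1000
ms=(abs(S[...,0]-c0[0])<.12)&(abs(S[...,1]-c0[1])<.16)&(S[...,2]>.066)&(S[...,2]<.25)
for n,q in(("top",p),("side",S[ms])):
    for lo in np.arange(.065,.17,.01):
        k=q[(q[:,2]>=lo)&(q[:,2]<lo+.01)]
        if len(k):print(n,round(lo,3),len(k),k.mean(0).round(4),k.min(0).round(3),k.max(0).round(3))
for n,(a,b,c,d) in dict(small=(308,338,240,266),green=(270,298,243,268),big=(392,435,184,214),case=(372,408,230,268),knob=(348,366,202,222),nut=(348,366,270,288)).items():
    k=W[c:d,a:b].reshape(-1,3);k=k[k[:,2]>.007];r=cv2.minAreaRect((k[:,:2]*1000).astype(np.float32));print(n,len(k),r,k[:,2].max().round(3),np.percentile(k[:,2],80).round(3))
t=W[130:240,270:420].reshape(-1,3);t=t[t[:,2]>.07];i=t[:,0].argmin();print("tray corner",t[i])
cv2.imwrite("pics/c1.png",np.hstack([cv2.resize(f[150:270,95:235],(400,343),interpolation=2),cv2.resize(f[220:290,265:347],(400,343),interpolation=2)]))
E
```

```text
cab ((465.3059997558594, 210.67544555664062), (197.718017578125, 281.47662353515625), 13.862332344055176) 0.05011097983757873
high 209
top 0.065 18 [0.481  0.1447 0.0729] [0.463 0.112 0.07 ] [0.49  0.173 0.075]
top 0.075 33 [0.4774 0.1536 0.0792] [0.458 0.112 0.075] [0.49  0.175 0.085]
top 0.085 22 [0.4742 0.1725 0.0892] [0.458 0.168 0.085] [0.49  0.178 0.094]
top 0.095 21 [0.4735 0.1749 0.1012] [0.457 0.169 0.095] [0.49  0.181 0.105]
top 0.105 13 [0.4739 0.1773 0.11  ] [0.457 0.172 0.106] [0.489 0.181 0.115]
top 0.115 25 [0.4713 0.179  0.12  ] [0.456 0.175 0.115] [0.487 0.184 0.125]
top 0.125 32 [0.472  0.1819 0.1305] [0.456 0.177 0.125] [0.488 0.189 0.135]
top 0.135 28 [0.4712 0.1855 0.1412] [0.456 0.18  0.136] [0.484 0.193 0.145]
top 0.145 17 [0.4681 0.1866 0.1467] [0.458 0.183 0.145] [0.481 0.192 0.15 ]
side 0.065 44 [0.4778 0.1579 0.0704] [0.459 0.112 0.067] [0.49  0.177 0.075]
side 0.075 41 [0.4757 0.1674 0.0793] [0.459 0.121 0.075] [0.49  0.177 0.084]
side 0.085 29 [0.4728 0.1752 0.0897] [0.457 0.169 0.085] [0.491 0.18  0.095]
side 0.095 25 [0.4751 0.1773 0.0994] [0.456 0.172 
[... 499 characters left out ...]
875), 8.95654582977295) 0.019 0.015
green 206 ((368.8205261230469, -110.90884399414062), (39.07485580444336, 56.4754638671875), 4.409421920776367) 0.021 0.015
big 500 ((536.4764404296875, -443.5632629394531), (59.52507781982422, 100.12948608398438), 24.91289520263672) 0.031 0.025
case 427 ((396.3829650878906, -384.4210205078125), (70.14147186279297, 81.59756469726562), 26.57491683959961) 0.021 0.014
knob 140 ((493.02081298828125, -291.54022216796875), (30.750293731689453, 33.210487365722656), 50.08702850341797) 0.043 0.038
nut 83 ((318.7823791503906, -296.69586181640625), (32.16786193847656, 29.858522415161133), 66.63843536376953) 0.023 0.019
tray corner [ 0.44145442 -0.13951488  0.07740227]
```

View pics/c1.png

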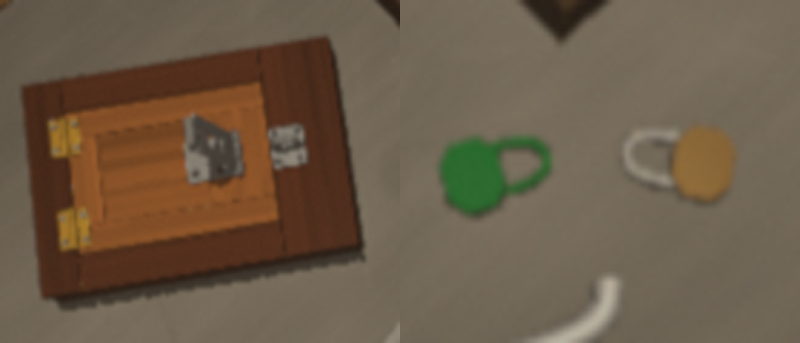

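Cabinet yaw comes out at about 13.9°, and the strap at about 1.81 rad. The crop shows the brass padlock with its shackle toward +y, and the green one is about 96 mm away. I'll bring the closed fingers in behind the strap and sweep it along its arc with a force guard.

```bash
cat >> h.py <<'E'
from scipy.spatial.transform import Rotation as Ro
YAW=np.deg2rad(13.86);C=np.array([.4653,.2107])
def quat(a):
    c,s=np.cos(a),np.sin(a)
    q=Ro.from_matrix(np.array([[-s,c,0],[c,s,0],[0,0,-1]]).T).as_quat()
    return [q[3],q[0],q[1],q[2]]
def best(p,a):   # of the two half-turn equivalents, the one with the smaller last joint
    o=[(abs(j[5]),k) for k in(a,a+np.pi) if (j:=inverse_kinematics(p,quat(k))) is not None]
    return quat(min(o)[1])
def loc(y,ztip,x=0.):  # cabinet frame tip centre -> world TCP
    c,s=np.cos(YAW),np.sin(YAW)
    return [C[0]+c*x-s*y,C[1]+s*x+c*y,ztip+.008]
def F(): s=state();return s["time"].__round__(2),s["ee_pos"].round(4),s["ft_force"].round(1)
E
python3 - <<'E'
from h import *
close()
q=best(loc(.03,.22),YAW)
move_to(loc(.03,.22),q);print(F())
move_l(loc(.012,.138),.12);print(F())
# horizontal to upright: finger -y face (10 mm ahead of centre)
path=[(-.043+.010,.138)]+[(-.045-.082*np.cos(t)+.002*np.sin(t)+.010,.056+.082*np.sin(t)+.002*np.cos(t)) for t in np.arange(1.45,.33,-.11)]
for y,z in path:
    move_l(loc(y,z),.06);f=F();print(f)
    if np.linalg.norm(f[2])>15:print("STOP");break
im=get_image("side");S=cloud(im);np.savez("s1.npz",W=S)
cv2.imwrite("pics/s1.png",cv2.resize(im["frame"][190:350,120:330],(800,600),interpolation=2))
E
```

```text
(4.53, array([0.4584, 0.2393, 0.228 ]), array([0. , 0.3, 0.5]))
(5.38, array([0.4628, 0.2226, 0.147 ]), array([ 0.8,  0.5, -0.2]))
(6.28, array([0.4731, 0.1786, 0.1459]), array([-0. , -0.5, -0.5]))
(6.59, array([0.4756, 0.1687, 0.1456]), array([-0.9,  0.3, -0.5]))
(6.89, array([0.4778, 0.16  , 0.1442]), array([-0. ,  0.7,  0.2]))
(7.19, array([0.4798, 0.1515, 0.1418]), array([0.1, 0. , 0.8]))
(7.49, array([0.4818, 0.1434, 0.1384]), array([-0.1,  0.5, -0.6]))
(7.79, array([0.4837, 0.1356, 0.1341]), array([-0.1, -0.1, -0.1]))
(8.09, array([0.4855, 0.1284, 0.1291]), array([-0.3, -0.2, -0.2]))
(8.39, array([0.4871, 0.1217, 0.1232]), array([ 0.1, -0.3, -0.2]))
(8.69, array([0.4885, 0.1157, 0.1166]), array([ 0.4, -0.1,  0.2]))
(8.99, array([0.4897, 0.1105, 0.1094]), array([ 0.4, -0.1,  0.4]))
(9.29, array([0.4908, 0.106 , 0.1016]), array([ 0.7, -0.3,  0.2]))
(9.59, array([0.4917, 0.1024, 0.0933]), array([ 0.4, -1.1,  0.4]))
```

View pics/s1.png

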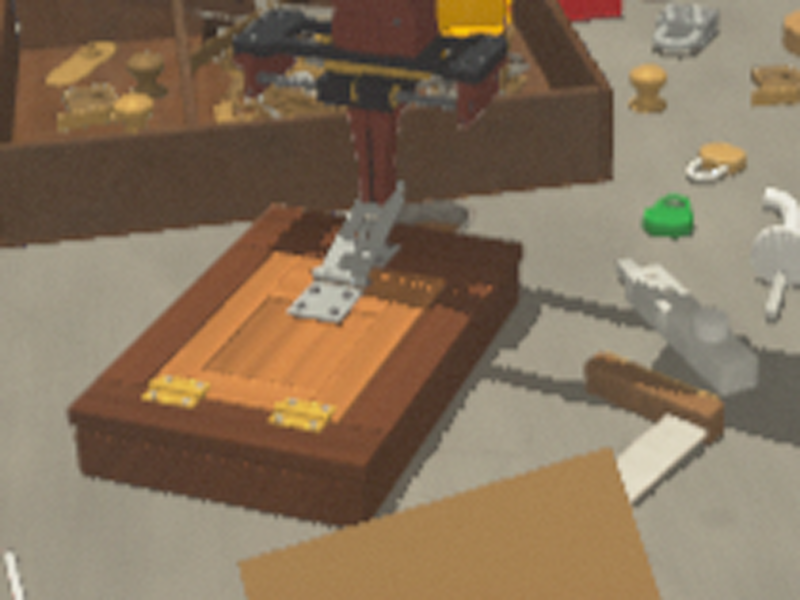

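The side view shows the strap only partly down, running from the hinge at (330,285) to the tip at (395,190), with the finger at (375,170) seemingly behind it. I'll check that with depth.

```bash
python3 - <<'E'
from h import *
for n in("side","top"):
    im=get_image(n);S=cloud(im)
    c,s=np.cos(YAW),np.sin(YAW)
    d=S[...,:2]-C; lx=d[...,0]*c+d[...,1]*s; ly=-d[...,0]*s+d[...,1]*c; z=S[...,2]
    m=(abs(lx)<.03)&(ly>-.16)&(ly<.05)&(z>.056)&(z<.2)
    for lo in np.arange(.056,.18,.008):
        k=m&(z>=lo)&(z<lo+.008)
        if k.any():print(n,round(lo,3),k.sum(),"ly",np.percentile(ly[k],[2,25,50,75,98]).round(3),"lx",lx[k].min().round(3),lx[k].max().round(3))
    cv2.imwrite(f"pics/{n}2.png",cv2.resize(im["frame"][150:270,95:235] if n=="top" else im["frame"][220:310,170:275],(700,600),interpolation=2))
E
```

```text
side 0.056 100 ly [-0.074 -0.06  -0.053 -0.045 -0.04 ] lx -0.019 0.019
side 0.064 81 ly [-0.096 -0.083 -0.077 -0.071 -0.061] lx -0.018 0.017
side 0.072 80 ly [-0.113 -0.106 -0.098 -0.093 -0.081] lx -0.017 0.018
side 0.08 24 ly [-0.128 -0.119 -0.115 -0.107 -0.1  ] lx -0.017 0.015
side 0.088 29 ly [-0.126 -0.112 -0.101 -0.099 -0.097] lx -0.012 0.01
side 0.096 26 ly [-0.12  -0.108 -0.102 -0.1   -0.096] lx -0.011 0.008
side 0.104 31 ly [-0.121 -0.108 -0.102 -0.099 -0.096] lx -0.011 0.008
side 0.112 23 ly [-0.118 -0.103 -0.101 -0.099 -0.098] lx -0.012 0.008
side 0.12 28 ly [-0.117 -0.104 -0.101 -0.099 -0.097] lx -0.013 0.01
side 0.128 32 ly [-0.115 -0.104 -0.101 -0.1   -0.097] lx -0.014 0.012
side 0.136 33 ly [-0.12  -0.103 -0.101 -0.1   -0.096] lx -0.015 0.013
side 0.144 37 ly [-0.12  -0.103 -0.101 -0.099 -0.097] lx -0.016 0.014
side 0.152 26 ly [-0.105 -0.102 -0.1   -0.099 -0.098] lx -0.023 0.015
side 0.16 8 ly [-0.108 -0.102 -0.099 -0.097 -0.085] lx -0.027 -0.02
side 0.168 58 ly [-0.123 -0.083 -0.08  -0.078 -0.076] lx -0.028 0.025
side 0.176 71 ly [-0.111 -0.081 -0.079 -0.077 -0.074] lx -0.029 0.029
top 0.056 125 ly [-0.064 -0.054 -0.047 -0.042 -0.006] lx -0.021 0.022
top 0.064 21 ly [-0.086 -0.081 -0.063 -0.059 -0.046] lx -0.02 0.011
top 0.072 8 ly [-0.094 -0.094 -0.092 -0.089 -0.083] lx -0.017 -0.013
top 0.168 5 ly [-0.144 -0.144 -0.144 -0.143 -0.143] lx -0.027 0.001
top 0.176 15 ly [-0.144 -0.144 -0.142 -0.14  -0.079] lx -0.029 0.022
```

View pics/side2.png

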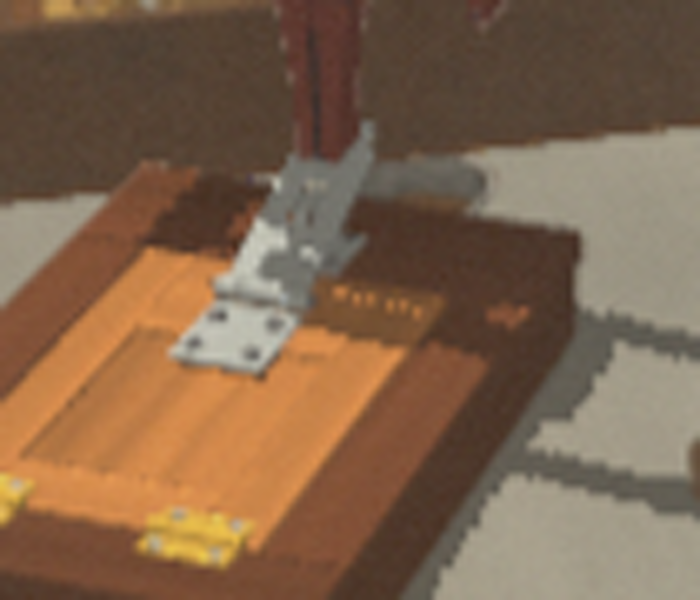

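Depth confirms the strap is at about 0.37 rad with the finger resting on its upper face, as planned. Next I'll lift, move out over the lip and press it home.

```bash
python3 - <<'E'
from h import *
move_l(loc(-.112,.105),.08);move_l(loc(-.131,.105),.08)
move_l(loc(-.131,.068),.05);print(F());b=F()[2][2]
for z in np.arange(.066,.0555,-.001):
    move_l(loc(-.131,z),.03);f=F();print(z.round(4),f)
    if f[2][2]-min(b,0)>8:break
hold(.2);print(F())
move_l(loc(-.131,.15),.12)
move_l(loc(-.131,.24),.2);print(F())
im=get_image("side");S=cloud(im)
c,s=np.cos(YAW),np.sin(YAW);d=S[...,:2]-C;lx=d[...,0]*c+d[...,1]*s;ly=-d[...,0]*s+d[...,1]*c;z=S[...,2]
for lo in np.arange(-.15,-.03,.008):
    k=(abs(lx)<.018)&(ly>=lo)&(ly<lo+.008)&(z<.15)
    if k.any():print(lo.round(3),k.sum(),np.percentile(z[k],[10,50,90]).round(4))
cv2.imwrite("pics/side3.png",cv2.resize(im["frame"][220:310,170:275],(700,600),interpolation=2))
E
```

```text
(11.41, array([0.4968, 0.0836, 0.0763]), array([ 0.5, -1.3,  0.3]))
0.066 (11.66, array([0.4967, 0.0835, 0.0741]), array([0.1, 0.5, 0. ]))
0.065 (11.91, array([0.4967, 0.0835, 0.073 ]), array([-0.3, -1. , -0.9]))
0.064 (12.16, array([0.4966, 0.0835, 0.0719]), array([ 0.3, -0. ,  0.2]))
0.063 (12.41, array([0.4966, 0.0835, 0.0709]), array([-1. ,  0.4, -0.3]))
0.062 (12.66, array([0.4968, 0.0835, 0.0701]), array([-0.2, -0. ,  0.3]))
0.061 (12.91, array([0.4969, 0.0835, 0.0697]), array([-1.4, -0.4,  4.2]))
0.06 (13.16, array([0.497 , 0.0835, 0.0693]), array([-3.3, -0.1,  7.8]))
0.059 (13.41, array([0.4971, 0.0835, 0.0691]), array([-4. , -0.4, 11.7]))
(13.61, array([0.4971, 0.0835, 0.0691]), array([-4.5, -0.1, 11.9]))
(15.12, array([0.4965, 0.0835, 0.2466]), array([-0.3, -0.8,  0.2]))
-0.142 8 [0.0478 0.0558 0.061 ]
-0.134 23 [0.0558 0.0593 0.0608]
-0.126 16 [0.0495 0.0557 0.0582]
-0.118 17 [0.0485 0.0563 0.0578]
-0.11 12 [0.0556 0.0573 0.059 ]
-0.102 31 [0.0523 0.0575 0.0716]
-0.094 23 [0.0519 0.056  0.0702]
-0.086 33 [0.0523 0.0569 0.0717]
-0.078 23 [0.0512 0.0567 0.0609]
-0.07 22 [0.0513 0.0565 0.0578]
-0.062 23 [0.055  0.0563 0.0585]
-0.054 14 [0.0564 0.0586 0.0596]
-0.046 51 [0.0501 0.0551 0.0594]
-0.038 25 [0.0507 0.052  0.054 ]
```

View pics/side3.png

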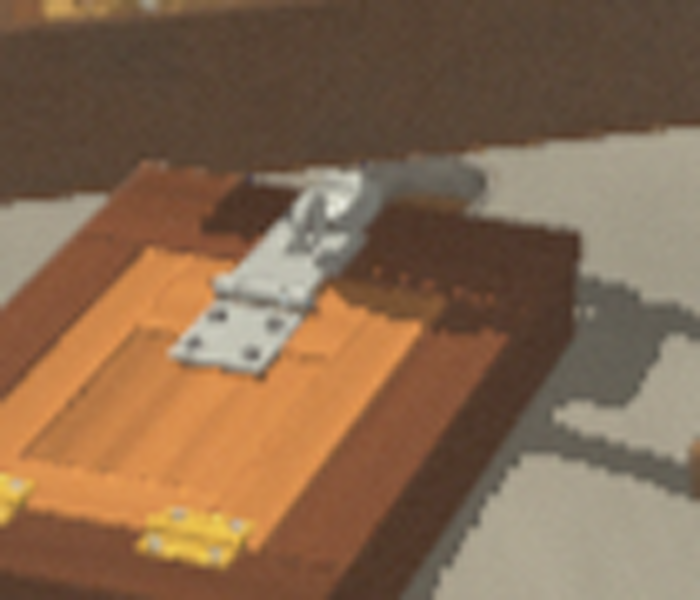

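The strap lies flat: the plate reads about 57 mm along its length, the lip about 61 mm, and the staple stands through the slot at (315,215). Now the pointing.

```bash
python3 - <<'E'
from h import *
p=np.array([.3795,-.210])
q=best([*p,.2],-np.pi/4)
move_to([*p,.2],q)
move_l([*p,.044],.12);hold(2.8);print(F())
im=get_image("side");cv2.imwrite("pics/p1.png",cv2.resize(im["frame"][180:300,250:390],(700,600),interpolation=2))
E
```

```text
(20.63, array([ 0.3795, -0.21  ,  0.044 ]), array([ 0.4, -0.2,  0.9]))
```

View pics/p1.png

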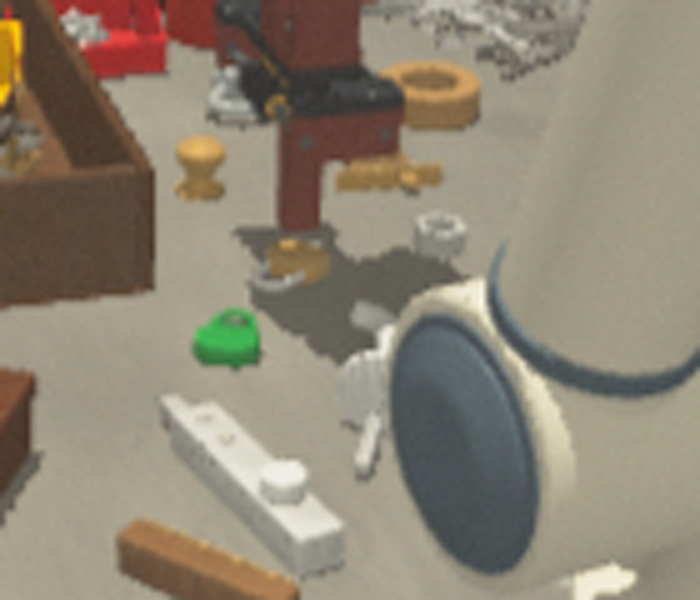

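The fingertips at (298,225) are directly above the brass padlock at (298,258), clear of it. They have been held still for 2.8 s, so I'm handing in.

```bash
python3 -c "
from bench import *
print(job_done())"
```

```text
the job is handed in; nothing more can be done
None
```

The hasp strap lies flat over its staple, and the fingertips held still about 23 mm above the small brass padlock for 2.8 s without touching either padlock; the job was handed in about 21 s into the 45 s limit, and no verdict came back.

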